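Turn the steel shaft between centres until its mark is on top

TASK

The steel shaft is about to be centre-punched on its red mark. Take the tail of its carrier (the dark crank arm on the shaft) and turn the shaft between its centres until the red mark faces straight up, then let go. Do not turn the brass shaft beside it.

Things in the scene. Friction and masses are not known exactly. Their poses are not given: they have to be found in the camera images.
- steel_shaft (a joint): Turn (rad) of the steel shaft between two blue posts of a fixed grey stand. 0: the red paint mark (9 mm wide, along its 48 mm thick part) faces up; positive: right-handed about the +x axis of steel_axis, mark towards its -y side. Starts at 0.7 to 1.45; stops at -1.0 and 1.7. Stays where left; 2.5 N at the tail turns it.
- steel_tail (a point): Middle of the steel shaft carrier's tail: dark bar, 11 mm diameter, parallel to the shaft, 50 mm from its axis. Free end 23 mm towards the robot; radial arm 33 mm the other way (12 mm thick). At joint q it leans 0.70 - q rad from upright to the +y side of steel_axis: mark up = tail 40 degrees left of upright, seen from the robot. Turns with the shaft; its z axis points to the mark.
- steel_axis (a point): Fixed point on the steel shaft's axis, 85 mm above the bench, abreast of the tail's middle, which circles it at 50 mm. x: along the shaft, away from the robot (heading within 0.25 rad of ahead); y: level, across it, to the left; z: up. The shaft is 18 mm thick here. Near blue post: 51 mm towards the robot, top 19 mm above the axis. Stand 270 x 80 mm.
- brass_tail (a point): Middle of the tail of the other carrier, on the brass-coloured shaft with a white mark, in an identical stand beside it, about 25 cm to the left or right. Not to be turned.

How it is judged:
By the outcome, as a careful person would: the job done as asked, in the order asked, and still so for the second after the job is handed in, with the robot touching nothing.
It also fails if it takes over 29 s, if anything falls off the work surface, if the arm or the gripper's body presses on something with over 40 N, if the wrist force passes 120 N, or if a joint passes its speed limit or range.

ROBOT

A 7-joint arm with a two-finger parallel gripper is mounted at the origin on a cart in front of the work surface, level with it; the furniture and walls round the work are solid. World frame = base frame: x ahead of the robot, y to its left, z up, the work surface at z = 0. Lengths are in m, angles in rad, forces in N, time in s.
With the tool pointing down it reaches from about 0.425 to 0.95 m from the base axis. Payload 4.7 kg.
Tool frame: the origin (TCP) lies on the centre line of the jaws, within the pads' length; the fingertips stand robot.nose_length ahead of it and the grasp point (between the pads) lies 8 mm behind it (robot.nose_length is the distance from the TCP to the fingertips, in m); z points along the fingers, x is the direction in which the jaws open and shut, and the axes are right-handed (so a half turn about z gives the same grasp; the last joint's range is limited). The gripper opens to 85 mm and grips with 20 to 120 N. Pads are 22 mm wide; open, the fingers measure 114 mm over their backs; the gripper's body (76 mm by 85 mm) begins 54 mm behind the grasp point. The pads swing forward as they close: fully open they stand 13 mm farther back than shut.
Start: joints at [-0.029, 0.469, -0.049, 1.532, 0.024, 1.141, -0.082], TCP at [0.675, 0, 0.221] pointing down, gripper open.
Joint ranges: [-2.59, 2.59], [-0.33, 1.99], [-1.39, 1.29], [0.1, 2.45], [-1.04, 4.18], [0.21, 1.99], [-2.66, 2.66]. Speed limits (rad/s): [2.57, 2.57, 3.14, 3.14, 3.14, 3.14, 3.14].

INTERFACE

Orientations are given as [roll, pitch, yaw] about the fixed x, y, z axes, in that order (R = Rz(yaw) Ry(pitch) Rx(roll)).
In Python, from plant import robot gives the robot as it stands. Calls block until the motion is done:
- robot.goto(position, orientation): joint-space move of the TCP to a pose.
- robot.move_straight(position, vel=0.15, attitude=None, contact_N=None): straight line of the TCP; attitude=None keeps the orientation; vel is the mean speed in m/s. With contact_N (N) it stops when the force on the tool has changed by that much, and returns True; else False.
- robot.move_joints(angles): joint-space move.
- robot.grip(opening, strength=None): opening from 0.0 (shut) to 1.0 (fully open); strength is the grip in N (None keeps the last); returns when the fingers have stopped.
- robot.sleep(seconds).
- robot.inverse_kinematics(position, orientation): joint angles nearest the present ones, or None.
- robot.sense(): the state.
- robot.grab_frame(name): name is "scene" or "side" or "wrist"; returns a dict with "image" (384x512x3 uint8, red, green, blue), "range_z" (384x512 float32, m along the optical axis (not along the pixel's ray), 0 where there is no reading), "fx", "fy", "cx", "cy" (pixels), "R" (3x3) and "t" (3): a world point X has camera coordinates R X + t. Camera axes: x right, y down, z forward; pixel columns grow to the right and rows downward; lengths in m; the calibration is good to about 2 mm. The wrist camera is an equidistant fisheye: a pixel r from the principal point sees the ray r / f radians off the axis. A picture is of the moment at which its call begins.
A pose or a line that the arm cannot do raises robot.IKError and nothing moves.
- robot.close_job(): hands the job in, once; it reports no verdict.
The state is a dict: "t": time; "joint_pos": joint angles; "joint_velocities": joint speeds; "effort": joint torques, N m; "tcp_pos": TCP position; "tcp_rot": TCP orientation; "wrist_force": force on the tool from outside, world axes, zero at the start; "torque": the same for the moment, N m; "opening": opening from 0.0 (shut) to 1.0 (fully open).
Only numpy, scipy, OpenCV 4.12 (cv2) and the standard library are available. Lean on these libraries where they do the work, as an engineer would, in place of code of your own. Each camera call takes 0.05 s, during which the arm holds its last target. There are 200 camera calls.

## Working session

There is one attempt and no reset: what is moved stays moved. The work goes in short steps, each a Python script; the robot and the scene stay as the last script left them, time stands still between calls to the robot, and variables do not carry over. Pictures are saved under pics/ and viewed, about 8 in all and at most 12, crops included, and the job is handed in when it is done.

```bash
ls; mkdir -p pics
python3 - <<'E'
from plant import robot
import numpy as np,cv2
print(robot.nose_length, robot.sense()['t'])
ims=[]
for n in ["scene","side"]:
    f=robot.grab_frame(n); np.savez(f"{n}0.npz",**f); ims.append(f['image']); print(n,f['fx'],f['cx'],f['cy'],f['R'].round(3).tolist(),f['t'])
f=robot.grab_frame("wrist"); np.savez("wrist0.npz",**f)
for n,i in zip("ab",ims): cv2.imwrite(f"pics/{n}0.png",cv2.resize(i[...,::-1],(800,600)))
E
```

```text
pics
0.011 0.0
scene 387.2787163033307 256.5744177302263 191.61960511972424 [[-0.83, -0.557, 0.012], [-0.407, 0.592, -0.696], [0.38, -0.583, -0.718]] [0.5288768  0.19016729 0.86265535]
side 490.8269825835323 263.0011354853446 193.2042526250796 [[-0.942, -0.335, -0.021], [-0.19, 0.584, -0.79], [0.277, -0.74, -0.613]] [0.52037166 0.10077057 0.92458466]
```

View pics/a0.png

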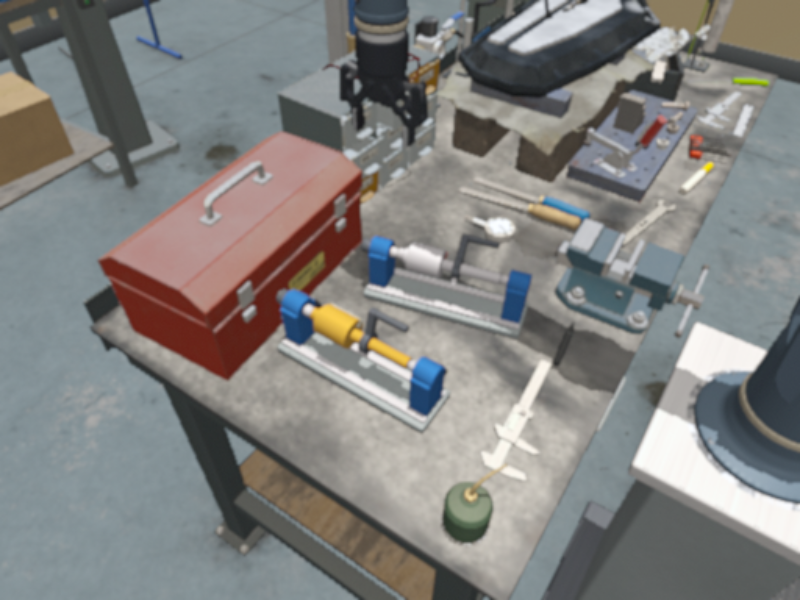

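View pics/b0.png

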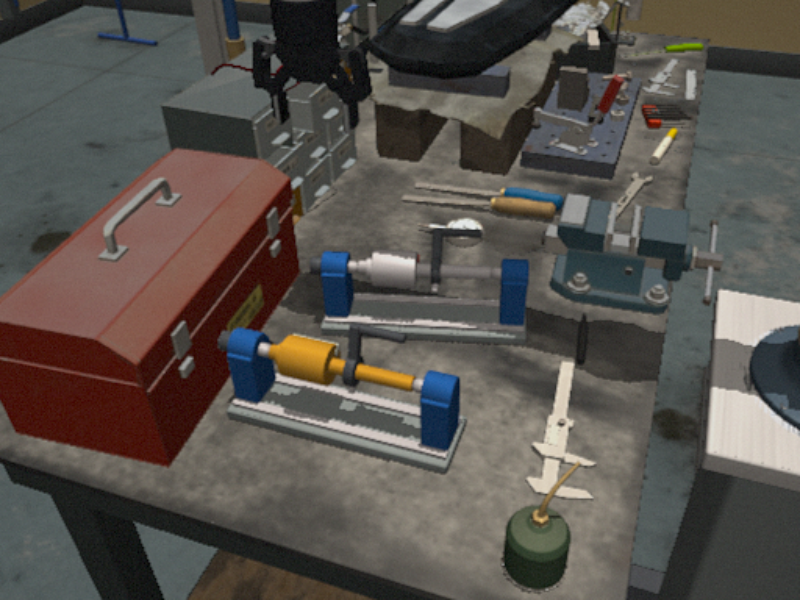

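The arm is at upper left. The steel shaft is the farther one, to the robot's right: posts at about (380,262) and (517,295), tail bar at about (480,240) in the scene picture. The brass one is on the left. Next I measure both with colour masks and range.

```bash
cat > h.py <<'E'
import numpy as np,cv2
def cloud(f):
    v,u=np.mgrid[0:384,0:512]; z=f['range_z']
    P=np.stack([(u-f['cx'])/f['fx']*z,(v-f['cy'])/f['fy']*z,z],-1)
    X=(P-f['t'])@f['R']
    X[z<=0]=np.nan
    return X
E
python3 - <<'E'
from h import *
for n in ["scene","side"]:
    f=dict(np.load(n+"0.npz")); X=cloud(f); hsv=cv2.cvtColor(f['image'],cv2.COLOR_RGB2HSV)
    H,S,V=[hsv[...,i].astype(int) for i in range(3)]
    ok=np.isfinite(X[...,0])&(X[...,0]>.35)&(X[...,0]<1.0)&(abs(X[...,1])<.5)
    m=(ok&(H>100)&(H<125)&(S>150)&(X[...,2]>.02)&(X[...,2]<.12)).astype(np.uint8)
    k,l,st,c=cv2.connectedComponentsWithStats(m)
    for i in range(1,k):
        if st[i,4]>60:
            p=X[l==i]; top=p[p[:,2]>np.percentile(p[:,2],98)-.006]
            print(n,"blue",c[i].round(),st[i,4],"zmax",np.percentile(p[:,2],98).round(4),"top mean",top.mean(0).round(4),"ext",np.percentile(top,3,0).round(3),np.percentile(top,97,0).round(3))
    d=(ok&(V<90)&(S<90)&(X[...,2]>.095)&(X[...,2]<.16)).astype(np.uint8)
    k,l,st,c=cv2.connectedComponentsWithStats(d)
    for i in range(1,k):
        if st[i,4]>25:
            p=X[l==i]; print(n,"dark",c[i].round(),st[i,4],np.percentile(p,3,0).round(3),np.percentile(p,97,0).round(3))
    print("bench z",np.nanmedian(X[...,2][ok&(abs(X[...,2])<.02)]))
    a=np.array([0,0,0])
    x0,y0=(175,130) ; 
    if n=="side": cv2.imwrite("pics/c.png",cv2.resize(f['image'][140:225,195:350,::-1],None,fx=5,fy=5,interpolation=cv2.INTER_CUBIC))
E
```

```text
scene blue [243. 167.] 374 zmax 0.104 top mean [0.6275 0.0741 0.1017] ext [0.613 0.065 0.098] [0.642 0.082 0.105]
scene blue [330. 189.] 344 zmax 0.1042 top mean [0.4054 0.0201 0.1022] ext [0.392 0.01  0.099] [0.418 0.03  0.105]
scene blue [189. 202.] 433 zmax 0.1039 top mean [0.6588 0.2487 0.1017] ext [0.645 0.237 0.099] [0.674 0.259 0.104]
scene blue [272. 246.] 529 zmax 0.1043 top mean [0.429  0.2474 0.1021] ext [0.415 0.236 0.099] [0.443 0.258 0.105]
scene dark [336.  64.] 400 [ 0.536 -0.438  0.128] [ 0.733 -0.418  0.156]
scene dark [198.  86.] 186 [ 0.807 -0.057  0.141] [ 0.945 -0.05   0.159]
scene dark [300. 158.] 142 [ 0.464 -0.003  0.098] [0.512 0.047 0.128]
scene dark [238. 208.] 68 [0.525 0.232 0.097] [0.533 0.245 0.133]
bench z 0.00022786543875309058
side blue [343. 125.] 111 zmax 0.0292 top mean [ 0.4401 -0.2918  0.0261] ext [ 0.401 -0.3    0.023] [ 0.486 -0.285  0.029]
side blue [215. 181.] 693 zmax 0.105 top mean [0.6275 0.0733 0.1028] ext [0.612 0.062 0.099] [0.643 0.083 0.106]
side blue [328. 186.] 649 zmax 0.1046 top mean [0.4053 0.0194 0.1024] ext [0.391 0.006 0.099
[... 341 characters left out ...]
1.] 90 [ 0.48  -0.488  0.095] [ 0.516 -0.366  0.127]
side dark [254.  69.] 115 [ 0.657 -0.386  0.095] [ 0.753 -0.355  0.125]
side dark [198.  92.] 584 [ 0.76  -0.305  0.097] [ 0.793 -0.087  0.157]
side dark [156.  95.] 338 [ 0.793 -0.158  0.099] [ 0.943 -0.051  0.16 ]
side dark [174. 144.] 108 [0.714 0.054 0.117] [0.723 0.076 0.147]
side dark [362. 146.] 31 [ 0.351 -0.094  0.096] [ 0.372 -0.087  0.104]
side dark [287. 155.] 298 [ 0.459 -0.005  0.099] [0.513 0.05  0.129]
side dark [116. 219.] 177 [0.698 0.291 0.115] [0.704 0.314 0.146]
side dark [235. 219.] 408 [0.477 0.227 0.098] [0.535 0.257 0.139]
side dark [144. 215.] 26 [0.684 0.238 0.095] [0.692 0.255 0.099]
bench z 0.001058275767210196
```

View pics/c.png

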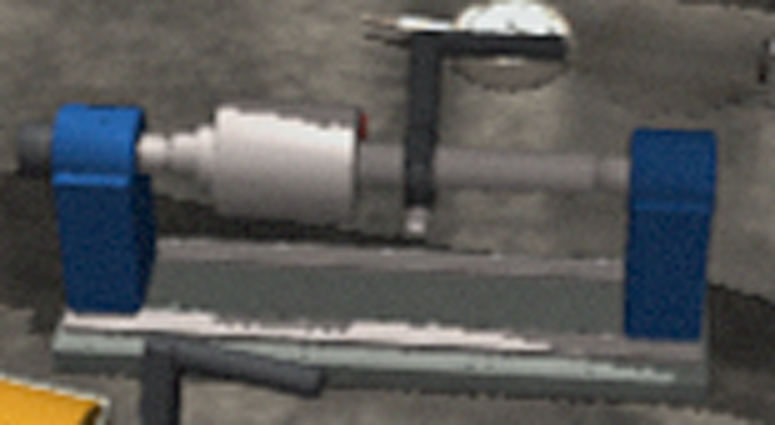

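The crop shows the steel carrier. Its radial arm rises to the tail bar at about (420–565, 45), leaning away from the camera (to -y). A sliver of red on the thick part at (363,125) also faces away. Next I fit the axis and the tail angle.

```bash
cat >> h.py <<'E'
from scipy.optimize import least_squares
def measure(f,verbose=True):
    X=cloud(f); hsv=cv2.cvtColor(f['image'],cv2.COLOR_RGB2HSV); V=hsv[...,2].astype(int);S=hsv[...,1].astype(int)
    P0=np.array([.4054,.0198]);h=np.arctan2(.0541,.2222);e=np.array([np.cos(h),np.sin(h)]);nrm=np.array([-e[1],e[0]])
    d=X[...,:2]-P0; s=d@e; l=d@nrm; z=X[...,2]
    def cyl(m,r,c0=None):
        def res(p):
            zz=.085 if c0 is None else p[2]
            return np.hypot(l[m]-p[0]-p[1]*(s[m]-s[m].mean()),z[m]-zz)-r
        q=least_squares(res,[0,0] if c0 is None else [c0[0],0,c0[1]],loss='soft_l1',f_scale=.001)
        return q.x,s[m].mean(),m.sum(),np.abs(q.fun).mean()
    return X,V,S,s,l,z,cyl,P0,e,nrm
E
python3 - <<'E'
from h import *
from plant import robot
r=robot.sense(); print(r['tcp_rot'],r['opening'])
for n in ["scene","side"]:
    f=dict(np.load(n+"0.npz")); X,V,S,s,l,z,cyl,P0,e,nrm=measure(f)
    near=np.isfinite(s)&(abs(l)<.04)&(S<90)
    print(n,P0,e)
    prof=near&(z>.06)&(z<.15)
    for a in np.arange(.0,.25,.01):
        m=prof&(s>a)&(s<a+.01); 
        if m.sum(): print(round(a,2),m.sum(),'z',z[m].max().round(3),'l',l[m].min().round(3),l[m].max().round(3))
    print('thin',cyl(near&(s>.02)&(s<.055)&(z>.077)&(z<.097)&(abs(l)<.014),.009))
    print('thick',cyl(near&(s>.125)&(s<.155)&(z>.075)&(z<.112),.024))
    st=np.isfinite(s)&(s>.02)&(s<.2)&(abs(l)<.06)&(z>.008)&(z<.04); print('stand l',np.percentile(l[st],[1,99]),np.median(z[st]))
    t=np.isfinite(s)&(s>.05)&(s<.095)&(z>.107)&(z<.14)&(V<100)&(l<.03)&(l>-.06)
    print('tail',cyl(t,.0055,(np.median(l[t]),np.median(z[t])-.003)),np.percentile(s[t],[2,98]))
E
```

```text
[3.14153454e+00 1.48243799e-03 9.37110101e-08] 0.9982818241689726
scene [0.4054 0.0198] [0.97161601 0.23656357]
0.0 2 z 0.103 l -0.015 -0.013
0.01 20 z 0.105 l -0.01 0.017
0.02 24 z 0.095 l -0.009 0.004
0.03 29 z 0.095 l -0.008 0.004
0.04 37 z 0.126 l -0.04 0.006
0.05 44 z 0.129 l -0.04 0.005
0.06 44 z 0.127 l -0.039 0.004
0.07 45 z 0.128 l -0.038 0.006
0.08 44 z 0.129 l -0.039 0.004
0.09 106 z 0.13 l -0.04 0.015
0.1 86 z 0.129 l -0.038 0.014
0.11 29 z 0.095 l -0.009 0.004
0.12 81 z 0.109 l -0.028 0.021
0.13 73 z 0.11 l -0.019 0.02
0.14 73 z 0.111 l -0.022 0.02
0.15 77 z 0.111 l -0.023 0.02
0.16 69 z 0.11 l -0.016 0.02
0.17 74 z 0.111 l -0.019 0.021
0.18 31 z 0.107 l -0.012 0.019
0.19 23 z 0.094 l -0.011 0.005
0.2 20 z 0.092 l -0.011 0.002
0.21 23 z 0.102 l -0.022 0.003
0.24 2 z 0.104 l -0.009 0.002
thin (array([-0.00631889,  0.04861566]), np.float64(0.037901674749181456), np.int64(96), np.float64(0.0012777472048141648))
thick (array([-0.00589915,  0.0042513 ]), np.float64(0.1386897255477611), np.int64(245), np.float64(0.0018523910388371046))
stand l [-0.04316477  0.03540424] 0.01464
[... 654 characters left out ...]
119 z 0.111 l -0.019 0.02
0.16 121 z 0.112 l -0.016 0.022
0.17 116 z 0.111 l -0.015 0.02
0.18 47 z 0.1 l -0.01 0.009
0.19 41 z 0.096 l -0.01 0.004
0.2 39 z 0.094 l -0.008 0.003
0.21 23 z 0.099 l -0.023 0.011
0.24 9 z 0.098 l -0.002 0.007
thin (array([-0.00614484,  0.05192615]), np.float64(0.038266135747818515), np.int64(148), np.float64(0.0012147694380686515))
thick (array([-0.00599006,  0.00194844]), np.float64(0.1399389709536599), np.int64(343), np.float64(0.0012235612052922747))
stand l [-0.0425324  0.0356275] 0.015599488801296232
tail (array([-0.03461634,  0.25268031,  0.1227012 ]), np.float64(0.07599958036008864), np.int64(133), np.float64(0.0022182472248929315)) [0.05151257 0.09465722]
```

```bash
cat >> h.py <<'E'
P0=np.array([.4054,.0198]);hd=np.arctan2(.0541,.2222);E=np.array([np.cos(hd),np.sin(hd)]);N=np.array([-E[1],E[0]])
AX=np.r_[P0+.064*E-.0045*N,.085]
def tcp(lean,dz=-.005,r=.05):  # tcp so the bar sits between the pads; lean + to left
    return AX+np.r_[-.002*E+r*np.sin(lean)*N,r*np.cos(lean)+dz]
E
python3 - <<'E'
from h import *
from plant import robot
print(AX, tcp(-.72))
for s in (1,-1):
    o=[np.pi,0,hd+s*np.pi/2]
    for L,dz in ((-.72,.06),(-.72,-.005),(0,-.005),(.7,-.005),(.7,.07)):
        q=robot.inverse_kinematics(tcp(L,dz),o); print(s,L,None if q is None else np.round(q,2))
E
```

```text
[0.46864796 0.0305678  0.085     ] [ 0.47450405 -0.00193877  0.11759029]
1 -0.72 [ 0.3   0.22 -0.44  2.02  0.11  0.93  1.61]
1 -0.72 [ 0.29  0.31 -0.44  2.08  0.18  0.79  1.54]
1 0 [ 0.24  0.28 -0.45  2.09  0.17  0.81  1.49]
1 0.7 [ 0.17  0.29 -0.46  2.11  0.18  0.78  1.4 ]
1 0.7 [ 0.19  0.19 -0.47  2.03  0.1   0.95  1.48]
-1 -0.72 [-0.25  0.18  0.19  2.05 -0.04  0.92 -1.37]
-1 -0.72 [-0.25  0.27  0.19  2.11 -0.08  0.76 -1.34]
-1 0 [-0.31  0.24  0.18  2.12 -0.06  0.79 -1.42]
-1 0.7 [-0.36  0.26  0.16  2.14 -0.06  0.76 -1.49]
-1 0.7 [-0.36  0.15  0.15  2.06 -0.03  0.94 -1.53]
```

Run:
```python
from h import *
from plant import robot
o=[np.pi,0,hd-np.pi/2]
robot.goto(tcp(-.72,.06),o); robot.grip(.6)
print(robot.move_straight(tcp(-.72),vel=.1,contact_N=8))
robot.grip(.2,20)
s=robot.sense(); print(s['t'],s['tcp_pos'],tcp(-.72),s['opening'],s['wrist_force'])
a=robot.grab_frame("side")['image'][100:230,190:360,::-1]; w=robot.grab_frame("wrist")['image'][...,::-1]
a=cv2.resize(a,(502,384))[:, :400]
cv2.imwrite("pics/d.png",np.hstack([a,w[:,56:456]]))
```

```text
False
2.9833 [ 0.47463704 -0.00192568  0.1178168 ] [ 0.47450405 -0.00193877  0.11759029] 0.20128673313871812 [-0.86913271  0.31469236  0.24890723]
```

View pics/d.png

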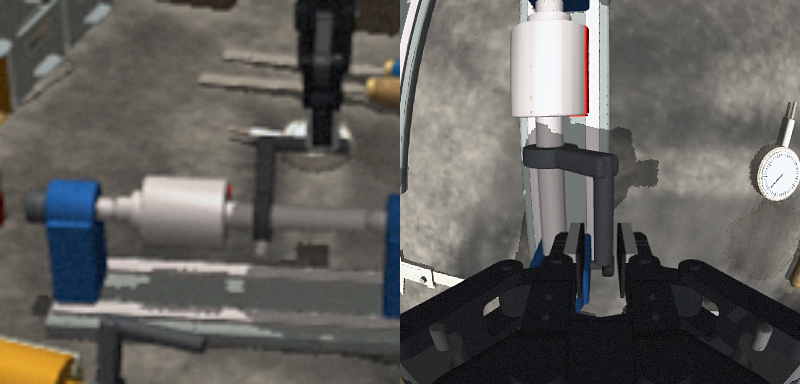

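The wrist view shows the bar's free end at (607,268), between the two pads (575 and 625), with no contact force. Now I swing it.

Run:
```python
from h import *
from plant import robot
F=[]
for L in np.linspace(-.72,.70,11)[1:]:
    robot.move_straight(tcp(L),vel=.06); F.append(np.linalg.norm(robot.sense()['wrist_force']).round(1))
print(F)
robot.grip(0,20); robot.sleep(.3)
s=robot.sense(); print(s['t'],s['tcp_pos'],tcp(.7),s['opening'],s['wrist_force'])
for n in("scene","side","wrist"): f=robot.grab_frame(n); np.savez(n+"1.npz",**f)
a=np.load("side1.npz")['image'][100:230,190:360,::-1]; w=f['image'][...,::-1]
a=cv2.resize(a,(502,384))[:, :400]
cv2.imwrite("pics/e.png",np.hstack([a,w[:,56:456]]))
```

```text
[np.float64(1.0), np.float64(0.3), np.float64(1.3), np.float64(0.5), np.float64(0.9), np.float64(1.7), np.float64(0.6), np.float64(0.4), np.float64(0.4), np.float64(0.7)]
6.3583 [0.45911173 0.06136397 0.11827173] [0.45908481 0.06139128 0.11824211] 0.0035048630314081725 [ 0.20105354 -0.57764013  0.93603458]
```

View pics/e.png

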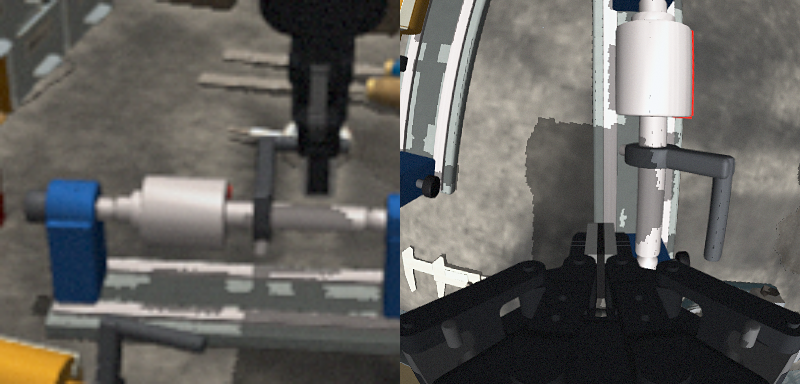

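The jaws passed over the bar: they closed empty and the shaft hasn't turned. I'll measure the real fingertip height and the tail again.

Run:
```python
from h import *
T=np.array([.4591,.0614,.1183])
for n in("scene","side"):
    f=dict(np.load(n+"1.npz")); X,V,S,s,l,z,cyl,*_=measure(f)
    d=X-T
    m=np.isfinite(s)&(np.hypot(d[...,0],d[...,1])<.03)&(z>.06)&(z<.2)&(V<100)
    for a in np.arange(.08,.16,.01):
        k=m&(z>=a)&(z<a+.01)
        if k.sum(): print(n,a.round(2),k.sum(),'s',s[k].min().round(3),s[k].max().round(3),'l',l[k].min().round(3),l[k].max().round(3))
    p=f['R']@(T-[0,0,.011])+f['t']; print('tip proj',f['fx']*p[0]/p[2]+f['cx'],f['fy']*p[1]/p[2]+f['cy'])
    t=np.isfinite(s)&(s>.045)&(s<.088)&(z>.10)&(z<.14)&(V<110)&(l<.02)&(l>-.08)
    print('tail pts',t.sum(),'l',np.percentile(l[t],[3,50,97]),'z',np.percentile(z[t],[3,50,97]))
    x=z[t];
    for a,b in zip(l[t][::6],x[::6]): print((a.round(3),b.round(3)),end=' ')
    print()
f=dict(np.load("wrist1.npz"));print(f['fx'],f['R'].round(2),f['t'])
```

```text
scene 0.13 7 s 0.055 0.068 l 0.033 0.042
scene 0.14 19 s 0.056 0.069 l 0.036 0.043
scene 0.15 25 s 0.055 0.071 l 0.032 0.042
tip proj 304.62396373879074 176.96407128106316
tail pts 8 l [-0.0359908  -0.03446545 -0.03191051] z [0.12047348 0.12339069 0.12569048]
(np.float64(-0.036), np.float64(0.123)) (np.float64(-0.035), np.float64(0.123)) 
side 0.08 36 s 0.047 0.078 l 0.001 0.006
side 0.13 24 s 0.053 0.072 l 0.031 0.041
side 0.14 53 s 0.05 0.072 l 0.026 0.045
side 0.15 56 s 0.05 0.072 l 0.028 0.043
tip proj 296.9785710941693 174.74681441728333
tail pts 39 l [-0.04145613 -0.03558951 -0.03228174] z [0.11835986 0.12532573 0.12902136]
(np.float64(-0.04), np.float64(0.128)) (np.float64(-0.036), np.float64(0.129)) (np.float64(-0.037), np.float64(0.126)) (np.float64(-0.034), np.float64(0.125)) (np.float64(-0.032), np.float64(0.124)) (np.float64(-0.035), np.float64(0.124)) (np.float64(-0.036), np.float64(0.121)) 
297.3186396354542 [[ 0.24 -0.97 -0.  ]
 [-0.94 -0.23  0.27]
 [-0.26 -0.06 -0.96]] [-0.04904162  0.43659741  0.40235174]
```

Both clouds and the picture put the shut fingertips at z≈0.130. With the TCP at 0.118, that's about 22 mm higher than nose_length implies. I'll check without the colour filter before relying on it.

Run:
```python
from h import *
from plant import robot
print(robot.nose_length, robot.sense()['tcp_pos'])
T=np.array([.4591,.0614,.1183])
for n in("scene","side"):
    f=dict(np.load(n+"1.npz")); X,V,S,s,l,z,cyl,*_=measure(f); d=X-T
    m=np.isfinite(s)&(np.hypot(d[...,0],d[...,1])<.025)&(z>.05)
    zz=np.sort(z[m]); print(n,zz[:40:2].round(3))
    print([ (c.round(3).tolist(),v) for c,v in zip(X[m&(z>.1)&(z<.137)][:8],V[m&(z>.1)&(z<.137)])])
    ys,xs=np.where(m&(z>.1)); print('lowest px',ys.max(),xs[ys.argmax()])
f=dict(np.load("wrist1.npz")); X=None
v,u=np.mgrid[0:384,0:512]; dx=u-f['cx'];dy=v-f['cy'];r=np.hypot(dx,dy);th=r/f['fx'];rz=f['range_z']
k=np.tan(th)*rz/np.maximum(r,1e-9); W=(np.stack([dx*k,dy*k,rz],-1)-f['t'])@f['R']
for b in((223,225),(235,205),(280,210),(230,205)):pass
m=(rz>0)&(np.hypot(*(W-T)[...,:2].transpose(2,0,1))<.03)&(W[...,2]>.1)&(W[...,2]<.2)
print('wrist finger z',np.percentile(W[m][:,2],[0,1,5,20,50]).round(4),m.sum())
```

```text
0.011 [0.4590751  0.06138291 0.11825167]
scene [0.082 0.085 0.089 0.129 0.13  0.133 0.134 0.135 0.137 0.137 0.138 0.139
 0.139 0.139 0.14  0.141 0.142 0.142 0.143 0.143]
[([0.466, 0.071, 0.134], np.int64(124)), ([0.465, 0.069, 0.129], np.int64(131)), ([0.46, 0.073, 0.135], np.int64(114)), ([0.452, 0.064, 0.133], np.int64(104)), ([0.449, 0.064, 0.134], np.int64(126)), ([0.457, 0.068, 0.13], np.int64(140)), ([0.455, 0.066, 0.129], np.int64(126)), ([0.451, 0.071, 0.136], np.int64(119))]
lowest px 172 305
side [0.084 0.084 0.085 0.087 0.087 0.088 0.089 0.09  0.092 0.128 0.129 0.13
 0.13  0.131 0.131 0.133 0.133 0.133 0.134 0.134]
[([0.467, 0.069, 0.136], np.int64(93)), ([0.465, 0.069, 0.136], np.int64(70)), ([0.449, 0.065, 0.137], np.int64(83)), ([0.467, 0.069, 0.133], np.int64(100)), ([0.465, 0.07, 0.134], np.int64(71)), ([0.449, 0.064, 0.134], np.int64(90)), ([0.447, 0.064, 0.134], np.int64(110)), ([0.465, 0.069, 0.131], np.int64(90))]
lowest px 167 295
wrist finger z [0.1309 0.1351 0.1429 0.1651 0.1803] 8216
```

Scene, side and wrist all agree: the tips are at z≈0.129, about 11 mm behind the reported TCP instead of 11 mm ahead. I'll go about 23 mm lower, guarded, and look before swinging.

Run:
```python
from h import *
from plant import robot
up=robot.sense()['tcp_pos']+np.array([0,0,.045])
robot.move_straight(up,vel=.15)
robot.move_straight(tcp(-.72,.04),vel=.2); robot.grip(.6)
print(robot.move_straight(tcp(-.72,-.028),vel=.1,contact_N=6))
robot.grip(.2,20)
s=robot.sense(); print(s['t'],s['tcp_pos'],tcp(-.72,-.028),s['opening'],s['wrist_force'])
f=robot.grab_frame("side");a=f['image'][100:230,190:360,::-1]; w=robot.grab_frame("wrist")['image'][...,::-1]
a=cv2.resize(a,(502,384))[:, :400]
cv2.imwrite("pics/g.png",np.hstack([a,w[:,56:456]]))
```

```text
False
9.2333 [ 0.47462486 -0.00192935  0.09480057] [ 0.47450405 -0.00193877  0.09459029] 0.20087460361263146 [ 0.63112051  0.4366916  -0.44680756]
```

View pics/g.png

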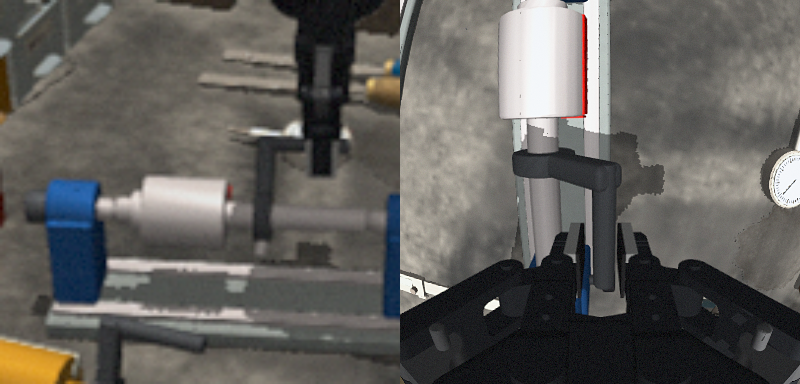

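The finger now hangs below the bar, with its tip at (320,175) and the bar at about 145, and the bar lies between the pads. Swinging now.

Run:
```python
from h import *
from plant import robot
F=[]
for L in np.linspace(-.72,.70,11)[1:]:
    robot.move_straight(tcp(L,-.028),vel=.08); F.append(np.linalg.norm(robot.sense()['wrist_force']).round(1))
print(F)
robot.grip(0,20); robot.sleep(.2)
s=robot.sense(); print(s['t'],s['tcp_pos'],tcp(.7,-.028),s['opening'],s['wrist_force'])
for n in("scene","side","wrist"): f=robot.grab_frame(n); np.savez(n+"2.npz",**f)
a=np.load("side2.npz")['image'][100:230,190:360,::-1]; w=f['image'][...,::-1]
a=cv2.resize(a,(502,384))[:, :400]
cv2.imwrite("pics/i.png",np.hstack([a,w[:,56:456]]))
```

```text
[np.float64(3.6), np.float64(4.8), np.float64(1.9), np.float64(1.0), np.float64(0.9), np.float64(0.8), np.float64(0.8), np.float64(1.1), np.float64(0.3), np.float64(0.7)]
12.25 [0.458732   0.06090759 0.09490105] [0.45908481 0.06139128 0.09524211] 0.1170016830682521 [ 1.80954328 -2.82799751 -6.40080518]
```

View pics/i.png

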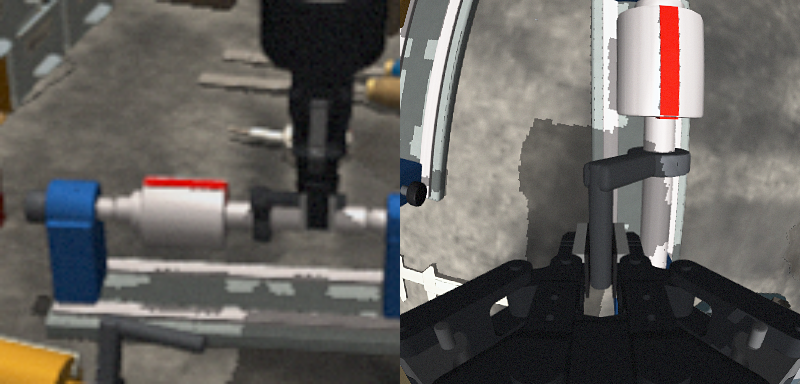

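The bar is gripped (opening 0.117, about 10–11 mm) and the red mark has come round to the top. I'll release, lift and measure the mark angle.

```bash
cat > m.py <<'E'
from h import *
from plant import robot
def cast(f,uv):
    d=np.asarray(uv,float)-[f['cx'],f['cy']]; r=np.hypot(*d.T); 
    return r,d
def mark(n,f):
    im=f['image'].astype(int); red=(im[...,0]>110)&(im[...,1]<.5*im[...,0])&(im[...,2]<.5*im[...,0])
    v,u=np.mgrid[0:384,0:512]; dx=u-f['cx'];dy=v-f['cy'];r=np.hypot(dx,dy)+1e-9
    k=np.tan(r/f['fx'])/r if n=="wrist" else 1/f['fx']
    D=np.stack([dx*k,dy*k,np.ones_like(r)],-1)@f['R']; C=-f['R'].T@f['t']
    Z=f['range_z'][...,None]; X=D*Z+C; X[Z[...,0]<=0]=np.nan
    P=C+D*((.109-C[2])/D[...,2:])      # on the plane of the thick part's top
    q=lambda Y:((Y[...,:2]-P0)@E,(Y[...,:2]-P0)@N)
    s,l=q(P); ok=red&(s>.12)&(s<.185)&(abs(l)<.04)
    xs,xl=q(X); th=np.isfinite(xs)&(xs>.125)&(xs<.178)&(abs(xl)<.04)&(X[...,2]>.09)&(X[...,2]<.13)
    fit=least_squares(lambda p:np.hypot(xl[th]-p[0],X[...,2][th]-p[1])-.024,[-.0045,.085],loss='soft_l1',f_scale=.001).x
    okx=ok&np.isfinite(xl)
    print(n,ok.sum(),'plane l',np.percentile(l[ok],[3,50,97]).round(4),'slope',np.polyfit(s[ok],l[ok],1)[0].round(3),
      'depth: mark l,z',np.median(xl[okx]).round(4),np.median(X[...,2][okx]).round(4),'axis fit l,z',fit.round(4))
E
python3 - <<'E'
from m import *
robot.grip(.4); p=robot.sense()['tcp_pos']; robot.move_straight(p+[0,0,.10],vel=.15)
s=robot.sense(); print(s['t'],s['wrist_force'])
for n in("scene","side","wrist"): f=robot.grab_frame(n); np.savez(n+"3.npz",**f); mark(n,f)
for n in("scene","side"):
    f=dict(np.load(n+"3.npz")); X,V,S,s,l,z,cyl,*_=measure(f)
    t=np.isfinite(s)&(s>.045)&(s<.088)&(z>.103)&(z<.14)&(V<110)&(l<.06)&(l>-.03)
    print('tail',cyl(t,.0055,(.0275,.122)),np.percentile(l[t],[2,98]),np.percentile(z[t],[2,98]))
w=f=dict(np.load("wrist3.npz"))['image']; a=np.load("side3.npz")['image'][100:230,190:360]
cv2.imwrite("pics/j.png",np.hstack([cv2.resize(a,(502,384))[:,:400],w[:,56:456]])[...,::-1])
E
```

```text
13.575 [-0.75710958 -0.24453621 -0.35090959]
scene 23 plane l [-0.0069 -0.0051 -0.0033] slope -0.007 depth: mark l,z -0.0053 0.109 axis fit l,z [-0.0055  0.0847]
side 70 plane l [-0.012  -0.008  -0.0039] slope -0.02 depth: mark l,z -0.0055 0.11 axis fit l,z [-0.0061  0.0859]
wrist 723 plane l [-0.0088 -0.0048 -0.0007] slope 0.008 depth: mark l,z -0.0048 0.1088 axis fit l,z [-0.0054  0.0842]
tail (array([0.02733413, 0.01773837, 0.12210029]), np.float64(0.06783234785983229), np.int64(69), np.float64(0.0011585774175720514)) [0.02446549 0.03433646] [0.12082929 0.12934812]
tail (array([0.02709757, 0.01365011, 0.12362673]), np.float64(0.06597410543949762), np.int64(125), np.float64(0.0011719793458387947)) [0.02461614 0.03432819] [0.12081541 0.13031911]
```

View pics/j.png

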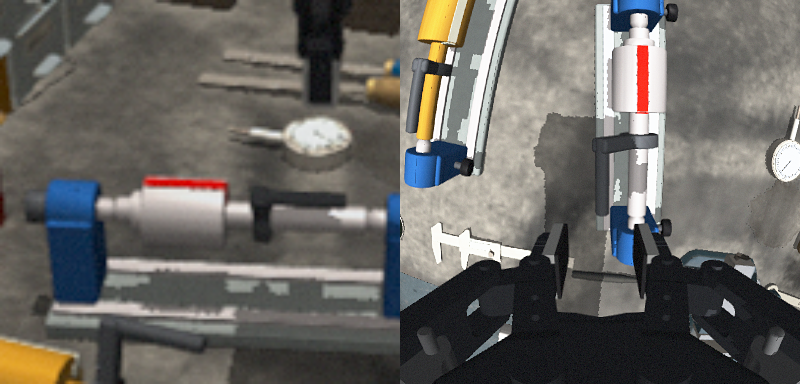

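Run:
```python
from plant import robot
robot.close_job(); print(robot.sense()['t'])
```

```text
the job is handed in; nothing more can be done
the job is handed in; nothing more can be done
```

I turned the steel shaft by its carrier tail until the red mark faced up, let go, lifted clear and handed the job in at about 13.7 s of the 29 s allowed.

**First try missed:** the first swing passed over the bar without moving it. Three cameras showed the fingertips about 11 mm behind the reported TCP, where the documentation says 11 mm ahead. I went 23 mm lower, checked the bar was between the pads, and the second swing worked.

**Last checks:**
- **Mark:** by range readings it is 0.2–0.6 mm left of the fitted axis in all three views. That is about 0.01–0.025 rad from straight up, within measurement noise. The side view's ray onto the plane at the mark's height disagreed, putting it about 2 mm the other way; I trusted the range readings because that view is oblique and the 2 mm calibration limits it.
- **Tail:** it leans about 0.71 rad left by its sideways offset, against a target of 0.70. The height-based estimate was about 0.73.
- **Contact:** the gripper was about 10 cm above its release height with under 1 N at the wrist. The largest force I read was about 7 N, while gripping.
- **Brass shaft:** it was never approached, and looks unmoved in the pictures. I didn't measure it again.

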